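Index the filter-plate stand and present a plate by its notched end

ROBOT

A 6-joint arm with a two-finger parallel gripper is mounted at the origin on the work surface. World frame = base frame: x ahead of the robot, y to its left, z up, the work surface at z = 0. Lengths are in m, angles in rad, forces in N, time in s.
With the tool pointing down it reaches from about 0.375 to 0.975 m from the base axis. Payload 3.8 kg.
Tool frame: the origin (TCP) lies midway between the tips of the shut fingers; the grasp point (between the pads) lies 19 mm behind it; z points along the fingers, y is the direction in which the jaws open and shut (so a half turn about z gives the same grasp; the last joint's range is limited). The gripper opens to 85 mm and grips with 20 to 120 N. Pads are 22 mm wide; open, the fingers measure 114 mm over their backs; the gripper's body (76 mm by 85 mm) begins 54 mm behind the grasp point. The pads swing forward as they close: fully open they stand 13 mm farther back than shut.
Start: joints at [1.194, 0.264, 1.604, -0, 1.274, -0.037], TCP at [0.225, 0.636, 0.231] pointing down, gripper open.
Joint ranges: [-2.63, 2.63], [-0.94, 2.18], [0.31, 2.57], [-1.31, 4.45], [0, 2.66], [-2.55, 2.55]. Speed limits (rad/s): [2.57, 2.57, 3.14, 3.14, 3.14, 3.14].

INTERFACE

Orientations are given as a rotation vector (axis times angle).
In Python, from workcell import readout, read_camera, camera_params, bot gives the robot as it stands.
- The arm moves only by the tool apply_moves, never from a script. Its argument "plan" is a list that holds one entry, the list of rows, each a list of 7 numbers: the shift along the tool's x, y, z each as a share of 1000 mm, from -1 to 1, then the turn, a rotation vector about the tool's x, y, z each as a share of pi rad, from -1 to 1, then the gripper command: -1 is fully open, 1 is shut, values between are in proportion. A call has exactly 8 rows; each row is the pose to reach, as a shift and turn from the pose commanded when the call began, along the tool's axes at that moment, turning the shorter way round; what a row does not reach only later rows make up. A row lasts 1/12 s, in which the tool goes at most 41.7 mm and 7.16 degrees, less where a joint would pass 70% of its speed; a pose out of reach is approached as far as the arm can. A call with a number of a shift or a turn outside -1 to 1 is refused whole. A call with a gripper value outside its range is refused whole. The fingers move at their own pace and stop on an object; "force" is the grip in N (left out, the last holds). Time passes only in rows, so rows that repeat a pose let the fingers close, or fill a call up. It gives the time, the measured TCP pose, the force and the opening at its end, in the units of the state.
- readout.read_state(): the state, without advancing time (a new reading comes with each control period).
- read_camera(name): name is "scene" or "top" or "wrist"; returns the picture (420x560x3 uint8, red, green, blue); there is no depth.
- camera_params(name): a dict with "fovy" (degrees; the focal length in pixels is half the picture's height over the tangent of half this angle, whatever the lens; pixels are square), "cx", "cy" (the principal point, pixels), "rvec" (rotation vector, rad) and "tvec" (3), from world to camera coordinates, as OpenCV has them; the wrist camera has in their place "hand_eye" (4x4, takes a point from camera to tool coordinates, whose origin is the TCP and whose axes are the flange's). Camera axes: x right, y down, z forward; pixel columns grow to the right and rows downward; lengths in m; the calibration is good to about 2 mm. A picture is of the moment at which its call begins: read the wrist's pose just before it. camera_params takes no time and is no camera call.
- bot.finish_job(): hands the job in, once; it reports no verdict.
The state is a dict: "time": time; "q": joint angles; "joint_vel": joint speeds; "joint_torque": joint torques, N m; "tool_pos": TCP position; "tcp_rot": TCP orientation; "wrist_force": force on the tool from outside, world axes, zero at the start; "torque": the same for the moment, N m; "width": opening from 0.0 (shut) to 1.0 (fully open).
Only numpy, scipy, OpenCV 4.12 (cv2) and the standard library are available. Lean on these libraries where they do the work, as an engineer would, in place of code of your own. Each camera call takes 0.05 s, during which the arm holds its last target.

TASK

Turn the stand's disc by its upright post counter-clockwise (seen from above) a third of a turn, two clicks, so that the dark glass filter plate riding on it comes out from under the clear guard, and leave the disc resting in that click. Then pick up the plate, whose frosted label end is the one with the notched corner, and hold it up over the middle of the light box, about 15 cm above its top and clear of everything, label face upward and tilted about 40 degrees with the notched end high and the plate's width level. Finish while still holding it there; do not drop the plate on the bench, and leave the spray can, pipe offcut and bench brush alone.

Things in the scene. Friction and masses are not known exactly. Their poses are not given: they have to be found in the camera images.
- axis (a point): Fixed indexing stand: grey foot 330 mm across with an aluminium disc 310 mm across, disc top 34 mm above the bench. Point on the disc axis at its top; z up; the frame does not turn with the disc. A clear guard roof (underside 138 mm above the bench) covers x from 62 to 202 mm, y within 92 mm of this frame; legs at x 195, y +-85 mm.
- turntable (a joint): Angle of the disc, rad, growing counter-clockwise seen from above; it starts near 0. Spring detents (clicks) at 0, 1.047 and 2.094 (60 degrees apart); turning over the hump between them takes about 0.27 N m (2 to 3 N at the post), and let go within about 0.3 of a click it draws itself into it. Stops at -0.25 and 2.35.
- post (a point): Upright round steel post on the disc, 14 mm in diameter, 55 mm tall above the disc (top 89 mm above the bench), 115 mm from the disc's axis, at 125 degrees counter-clockwise from +x of axis when the joint is 0. This point is on its axis, 30 mm above the disc (64 mm above the bench).
- pedestal (a point): Round rubber-topped pedestal on the disc, 36 mm in diameter, 30 mm tall above the disc, 115 mm from the disc's axis, along +x of axis when the joint is 0. This point is the centre of its top, 64 mm above the bench. The plate lies loose on it.
- plate_center (a point): Loose dark glass filter plate, 110 x 50 x 5 mm, 70 g, flat on its pedestal, any way round. Its centre, half-way up (66 mm above the bench); x along its length to the frosted label end, y across, z out of the label face (up at the start). Matt bands at both ends look alike; the frosted end has a 12 x 12 mm notch in one corner (+x, +y). Can be gripped across its width at the middle.
- lightbox: Fixed light box on the bench, 110 x 140 x 35 mm, grey with a white top panel. Origin at the centre of its underside, z up.
- lightbox_top (a point): Centre of the light box's top, 35 mm above the bench.
- spray_can: Bystander: steel can, 54 mm across, 150 mm tall, standing; origin at the centre of its underside.
- pipe_offcut: Bystander: steel pipe offcut, 60 mm across, 70 mm tall, standing; origin at the centre of its underside.
- bench_brush: Bystander: bench brush with wooden handle lying on the bench along its x axis; origin in its underside.
- indexer: The indexing stand's fixed foot with all it carries; origin at the bench under axis, same axes.
Things that resemble listed ones, but are neither listed nor needed, are in the scene too. There is more than one size of the lightbox; the one meant has the size given above.

How it is judged:
On the way:
1. the disc stands in the click a third of a turn round, with the plate still lying on its pedestal (value of joint turntable between 2 and 2.19 rad and velocity of joint turntable between -0.1 and 0.1 rad/s and distance between plate_center and pedestal below 0.02 m and contact force between plate and indexer above 0.1 N and contact force between plate and the fingers below 0.05 N), for 0.2 s.
At the end, for the whole second after the job is handed in: Held still in the fingers, touching nothing else: centre within 45 mm of the light box middle, 100 to 210 mm above its top; notched end raised 25 to 55 degrees, label face up, width level within 14 degrees; disc within 0.095 rad of the second click (value of joint turntable between 2 and 2.19 rad and horizontal distance between plate_center and lightbox_top below 0.045 m and z of plate_center in the frame of lightbox_top between 0.1 and 0.21 m and angle between plate_center's own x axis and vertical between 0.61 and 1.14 rad and angle between plate_center's own z axis and vertical below 1 rad and angle between plate_center's own y axis and vertical between 1.32 and 1.82 rad and contact force between plate and the fingers above 1 N and contact force between plate and lightbox below 0.05 N and contact force between plate and indexer below 0.05 N and contact force between plate and spray_can below 0.05 N and contact force between plate and pipe_offcut below 0.05 N and contact force between plate and bench_brush below 0.05 N and linear speed of plate below 0.03 m/s); the arm keeps its last pose, push and grip.
It fails at once if the plate is dropped on the bench (contact force between plate and table above 0.1 N).
It fails at once if the spray can is disturbed (distance of spray_can from where it was at the start of the episode above 0.03 m).
It fails at once if the pipe offcut is disturbed (distance of pipe_offcut from where it was at the start of the episode above 0.03 m).
It fails at once if the bench brush is disturbed (distance of bench_brush from where it was at the start of the episode above 0.03 m).
It also fails if it takes over 61 s, if anything falls off the work surface, if the arm or the gripper's body presses on something with over 40 N, if the wrist force passes 120 N, or if a joint passes its speed limit or range.

## Working session

There is one attempt and no reset: what is moved stays moved. The work goes in short steps, Python scripts to look and compute and a tool call to move; the robot and the scene stay as the last step left them, time stands still between calls to the robot, and variables do not carry over. Pictures are saved under pics/ and viewed, and the job is handed in when it is done.

Besides the shell and the picture viewer there is one more tool, called after "Call:" as a command line: name --argument value ..., lists and objects as JSON in quotes. apply_moves: Moves the arm, as the interface text tells. Shift numbers are shares of 1000 mm and turn numbers shares of pi rad, none past 1 either way. Its arguments: {"type":"object","properties":{"plan":{"type":"array","items":{"type":"array","items":{"type":"array","items":{"type":"number","minimum":-1,"maximum":1}}}},"force":{"type":"number"}},"required":["plan"]}

```bash
ls; mkdir -p pics; python3 - <<'E'
from workcell import readout, read_camera, camera_params, bot
import cv2
for n in ["scene","top","wrist"]:
    s=readout.read_state()
    im=read_camera(n); cv2.imwrite(f"pics/{n}0.png",im[:,:,::-1]); print(n,camera_params(n))
print(s)
E
```

```text
pics
scene {'fovy': 49.55281404787173, 'cx': 281.524354329532, 'cy': 211.11453456146845, 'rvec': array([ 2.19789436,  0.74526005, -0.33224533]), 'tvec': array([-0.36998235, -0.20230614,  1.79829437])}
top {'fovy': 54.01964406763471, 'cx': 284.90554261842556, 'cy': 212.7159700210857, 'rvec': array([ 2.21220825, -2.16397514,  0.10422324]), 'tvec': array([-0.07557654,  0.52552362,  1.265959  ])}
wrist {'fovy': 64.9121734476285, 'cx': 277.3889589811263, 'cy': 215.09288724149445, 'hand_eye': array([[-1.53964427e-03, -9.64687699e-01, -2.63391862e-01,
         6.61763980e-02],
       [ 9.99998734e-01, -1.59087444e-03, -1.87755084e-05,
         8.82770884e-04],
       [-4.00910880e-04, -2.63391557e-01,  9.64688928e-01,
        -1.42508735e-01],
       [ 0.00000000e+00,  0.00000000e+00,  0.00000000e+00,
         1.00000000e+00]])}
{'time': 0.1, 'q': array([ 1.19407931e+00,  2.64703895e-01,  1.60526744e+00,  1.25939819e-05,
        1.27367749e+00, -3.69012882e-02]), 'joint_vel': array([ 0.001566  , -0.00257252, -0.00175365, -0.00160919,  0.0016225 ,
       -0.00090394]), 'joint_torque': array([-1.23089361e-03, -5.16706109e+01, -3.68588161e+01, -3.24983330e-05,
        6.24232154e-03, -3.31716862e-06]), 'tool_pos': array([0.22473963, 0.63578078, 0.23005273]), 'tcp_rot': array([-0.53114882, -3.09592453,  0.00315668]), 'wrist_force': array([ 0.00333684, -0.04510353,  0.19594401]), 'torque': array([ 0.00295778, -0.05862621, -0.01069287]), 'width': 0.9967279833493125}
```

View pics/scene0.png

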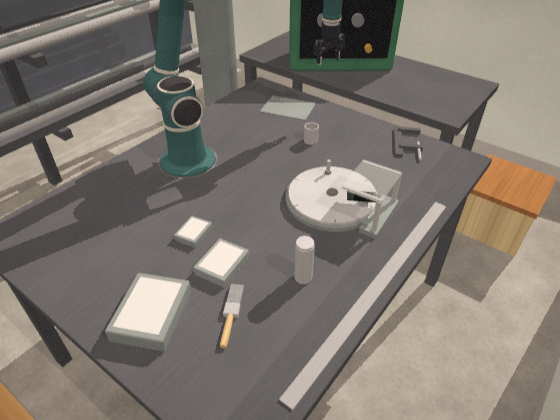

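View pics/top0.png

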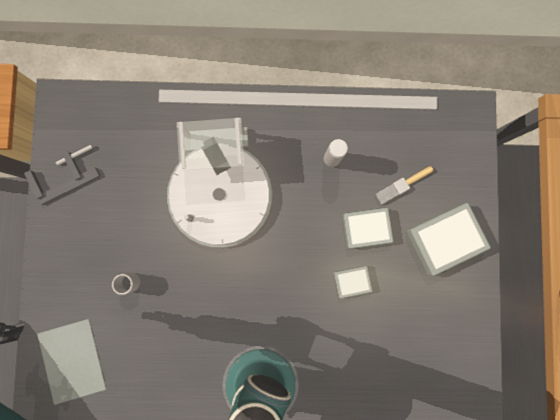

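View pics/wrist0.png

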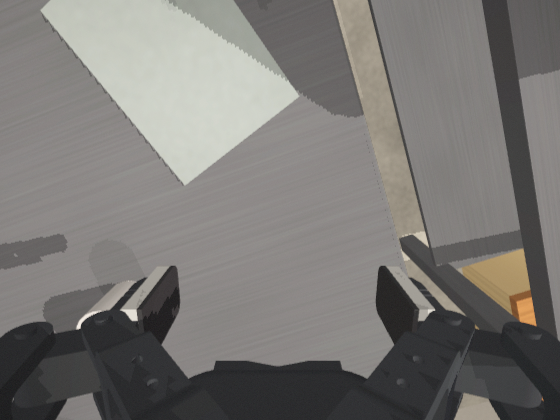

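The top view shows the stand's hub at about (219,195), the post at (190,217) and the plate at (216,155) under the guard. There are three light boxes, at (368,229), (353,282) and (450,240). The can is at (336,153), the brush at (405,185) and the pipe at (125,284). Next I'll measure their positions.

```bash
cat > h.py <<'E'
import numpy as np, cv2
from workcell import readout, read_camera, camera_params, bot
from scipy.spatial.transform import Rotation as R
def K(p): 
    f=210/np.tan(np.radians(p['fovy'])/2); return np.array([[f,0,p['cx']],[0,f,p['cy']],[0,0,1]])
def ray(n,uv,s=None):
    p=camera_params(n); uv=np.atleast_2d(uv).astype(float)
    d=np.c_[uv,np.ones(len(uv))]@np.linalg.inv(K(p)).T
    if n=='wrist':
        H=p['hand_eye']; Rt=R.from_rotvec(s['tcp_rot']).as_matrix()
        return Rt@H[:3,3]+s['tool_pos'], d@(Rt@H[:3,:3]).T
    Rm=R.from_rotvec(p['rvec']).as_matrix()
    return -Rm.T@p['tvec'], d@Rm
def onz(n,uv,z,s=None):
    o,d=ray(n,uv,s); return o+d*((z-o[2])/d[:,2])[:,None]
def proj(n,P,s=None):
    p=camera_params(n); P=np.atleast_2d(P)
    if n=='wrist':
        H=p['hand_eye']; Rt=R.from_rotvec(s['tcp_rot']).as_matrix()
        c=((P-s['tool_pos'])@Rt-H[:3,3])@H[:3,:3]
    else: c=P@R.from_rotvec(p['rvec']).as_matrix().T+p['tvec']
    u=c@K(p).T; return u[:,:2]/u[:,2:]
E
python3 - <<'E'
from h import *
im=cv2.imread('pics/top0.png')
g=cv2.cvtColor(im,cv2.COLOR_BGR2HSV)
m=((g[...,2]>215)&(g[...,1]<60)).astype(np.uint8)
cs,_=cv2.findContours(m,cv2.RETR_EXTERNAL,cv2.CHAIN_APPROX_NONE)
for c in cs:
    if cv2.contourArea(c)>300:
        r=cv2.minAreaRect(c); b=cv2.boxPoints(r)
        w=onz('top',b,.035)[:,:2]; print('blob',r, w.mean(0), np.linalg.norm(w[1]-w[0]),np.linalg.norm(w[2]-w[1]),w.round(3).tolist())
print('hub',onz('top',[[219,195]],.034),'post top',onz('top',[[190,217]],.085), 'can top',onz('top',[[339,147]],.15),'pipe',onz('top',[[123,284]],.07),'brush',onz('top',[[378,196],[433,170]],.02))
def crop(n,x0,y0,x1,y1,o):
    cv2.imwrite(o,cv2.resize(im[y0:y1,x0:x1],None,fx=5,fy=5,interpolation=cv2.INTER_CUBIC))
crop(0,150,110,290,250-20,'pics/c1.png'); crop(0,325,195,495,310,'pics/c2.png')
E
```

```text
blob ((353.17303466796875, 281.8653869628906), (20.98442268371582, 27.848487854003906), 78.69007110595703) [ 0.31859313 -0.27720243] 0.08576252401164554 0.063520389479582 [[0.34, -0.229], [0.359, -0.313], [0.297, -0.326], [0.278, -0.242]]
blob ((368.4199523925781, 227.43997192382812), (28.142850875854492, 38.04234313964844), 81.8698959350586) [ 0.48628592 -0.32315615] 0.11868835845190995 0.0870239006449089 [[0.52, -0.258], [0.539, -0.375], [0.453, -0.388], [0.434, -0.271]]
blob ((450.83575439453125, 238.50502014160156), (41.54618453979492, 54.12683868408203), 64.29004669189453) [ 0.45784616 -0.57954216] 0.1712190253370645 0.12749177734785946 [[0.477, -0.475], [0.553, -0.629], [0.438, -0.683], [0.363, -0.531]]
blob ((205.76025390625, 192.748046875), (120.95923614501953, 87.623779296875), 34.15969467163086) [0.58377441 0.18256924] 0.2718674545878159 0.37969397345448236 [[0.57, 0.412], [0.802, 0.27], [0.595, -0.048], [0.368, 0.097]]
hub [[0.57645768 0.14147592 0.034     ]] post top [[0.50291239 0.21726934 0.085     ]] can top [[ 0.70843909 -0.21245126  0.15      ]] pipe [[0.30164487 0.40935329 0.07      ]] brush [[ 0.58666147 -0.3561449   0.02      ]
 [ 0.67382126 -0.53105549  0.02      ]]
```

View pics/c1.png

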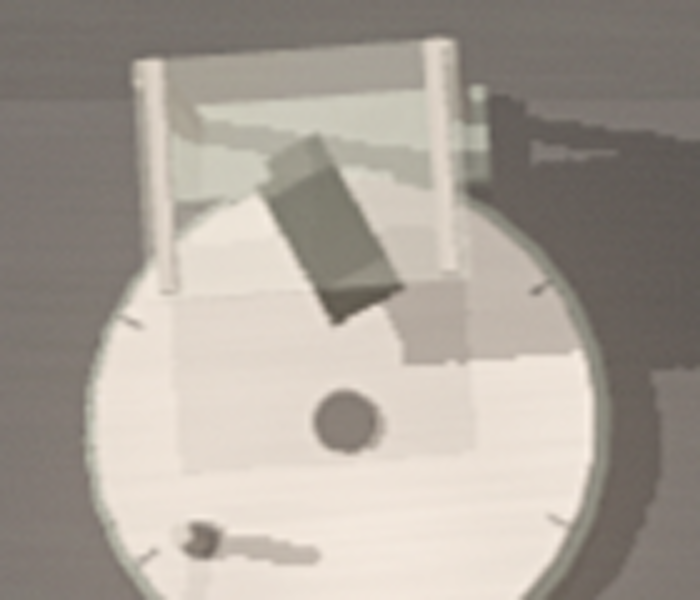

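View pics/c2.png

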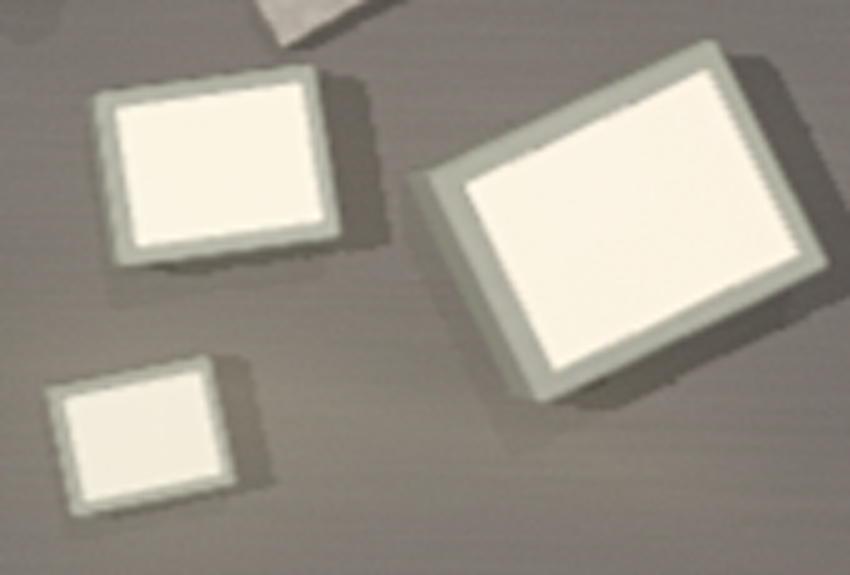

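```bash
cat >> h.py <<'E'
def down(yaw_y): # tool down, tool y at world yaw (deg)
    a=np.radians(yaw_y); y=np.array([np.cos(a),np.sin(a),0]); z=np.array([0,0,-1.]); return np.c_[np.cross(y,z),y,z]
def row(p,Rm,s=None,base=None):
    if base is None:
        s=s or readout.read_state(); base=(s['tool_pos'],R.from_rotvec(s['tcp_rot']).as_matrix())
    p0,R0=base
    return np.r_[R0.T@(np.array(p)-p0), R.from_matrix(R0.T@Rm).as_rotvec()/np.pi].round(4).tolist()
E
python3 - <<'E'
from h import *
print(proj('top',[[.57,.14,.034],[.67,.14,.034],[.57,.24,.034]]))
print(row([.50,.21,.25],down(60)))
E
```

```text
[[219.40650164 197.08273388]
 [220.49949817 165.18861168]
 [187.00417297 196.33297982]]
[-0.4014, -0.3098, -0.0193, -0.0006, 0.0, 0.0585]
```

Call:
apply_moves --plan '[[[-0.4014,-0.3098,-0.0193,0,0,0.0585,-1],[-0.4014,-0.3098,-0.0193,0,0,0.0585,-1],[-0.4014,-0.3098,-0.0193,0,0,0.0585,-1],[-0.4014,-0.3098,-0.0193,0,0,0.0585,-1],[-0.4014,-0.3098,-0.0193,0,0,0.0585,-1],[-0.4014,-0.3098,-0.0193,0,0,0.0585,-1],[-0.4014,-0.3098,-0.0193,0,0,0.0585,-1],[-0.4014,-0.3098,-0.0193,0,0,0.0585,-1]]]'

```text
time: 0.82
tool_pos: [0.4062, 0.3547, 0.2438]
tcp_rot: [-0.812, -3.035, 0.0]
wrist_force: [0.6, 0.9, -0.1]
width: 1.002
```

```bash
python3 - <<'E'
from h import *
s=readout.read_state();print(s['time'],s['tool_pos'],s['q'])
print(row([.50,.21,.25],down(60)))
E
```

```text
0.8167 [0.40620625 0.35471671 0.24382848] [ 6.71678962e-01 -1.17198955e-03  1.87865467e+00 -5.48712619e-05
  1.26424811e+00 -3.75906321e-01]
[-0.1536, -0.0785, -0.0062, -0.0, -0.0, 0.0001]
```

Call:
apply_moves --plan '[[[-0.15,-0.078,-0.006,0,0,0,-1],[-0.15,-0.078,-0.006,0,0,0,-1],[-0.15,-0.078,-0.006,0,0,0,-1],[-0.15,-0.078,-0.006,0,0,0,-1],[-0.15,-0.078,-0.006,0,0,0,-1],[-0.15,-0.078,-0.006,0,0,0,-1],[-0.15,-0.078,-0.006,0,0,0,-1],[-0.15,-0.078,-0.006,0,0,0,-1]]]'

```text
time: 1.48
tool_pos: [0.4959, 0.215, 0.2496]
tcp_rot: [-0.811, -3.034, -0.0]
wrist_force: [-0.2, 0.4, 1.4]
width: 1.0
```

```bash
python3 - <<'E'
from h import *
s=readout.read_state();print(s['time'],s['tool_pos'],s['q'])
im=read_camera('wrist'); cv2.imwrite('pics/w1.png',im[:,:,::-1])
np.save('w1s.npy',s,allow_pickle=True)
for P in [[.503,.217,.089],[.576,.141,.034]]: print(proj('wrist',P,s))
E
```

```text
1.4833 [0.49588568 0.21498973 0.24961553] [ 3.62613119e-01 -1.97082194e-03  1.86874120e+00  6.30429899e-04
  1.27557797e+00 -6.85755566e-01]
[[282.02814118 203.74525745]]
[[256.35920434 276.37970235]]
```

View pics/w1.png

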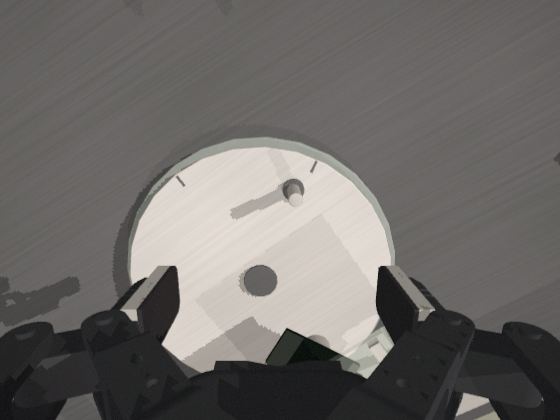

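```bash
python3 - <<'E'
from h import *
s=np.load('w1s.npy',allow_pickle=True).item()
im=cv2.imread('pics/w1.png'); cv2.imwrite('pics/c3.png',cv2.resize(im[160:300,220:340],None,fx=5,fy=5,interpolation=cv2.INTER_CUBIC)[:600])
t=cv2.imread('pics/top0.png'); 
print('hub wrist',onz('wrist',[[260.5,280.5]],.034,s))
# nadir
p=s['tool_pos']; o,_=ray('wrist',[[0,0]],s); print('cam',o)
E
```

```text
hub wrist [[0.58304374 0.1425078  0.034     ]]
cam [0.43900311 0.24888577 0.39218553]
```

View pics/c3.png

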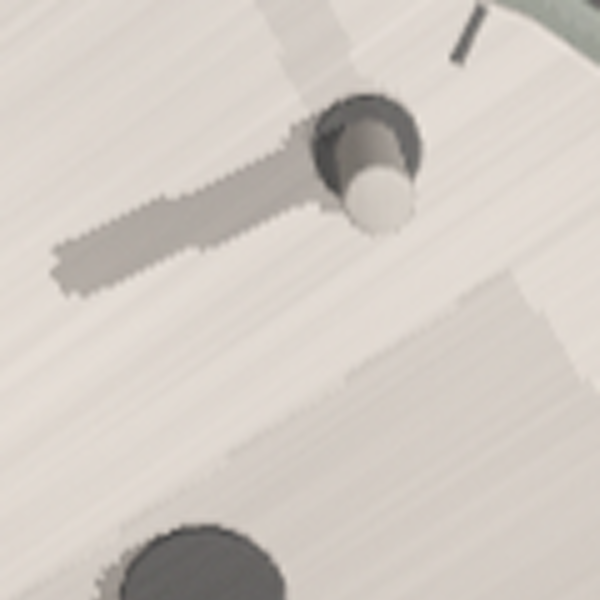

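```bash
python3 - <<'E'
from h import *
s=np.load('w1s.npy',allow_pickle=True).item()
pt=onz('wrist',[[295.8,200]],.089,s)[0]; pb=onz('wrist',[[293.2,189.4]],.036,s)[0]; print(pt,pb)
print('hub at z .036 .040',onz('wrist',[[260.5,280.5]],.036,s),onz('wrist',[[260.5,280.5]],.04,s))
# disc bright region in wrist: upper outline of the disc top
im=cv2.imread('pics/w1.png'); g=cv2.cvtColor(im,cv2.COLOR_BGR2GRAY)
pts=[]
for a in np.radians(np.arange(185,356,4)):
    for r in range(70,200):
        u,v=260+r*np.cos(a),275+r*np.sin(a)
        # outermost bright pixel
        pass
m=((g>185)).astype(np.uint8); cs,_=cv2.findContours(m,cv2.RETR_EXTERNAL,cv2.CHAIN_APPROX_NONE); c=max(cs,key=cv2.contourArea)
h=cv2.convexHull(c)[:,0].astype(float)
w=onz('wrist',h,.034,s)[:,:2]
# circle fit, robust
from scipy.optimize import least_squares
ok=h[:,1]<300
f=lambda x: np.hypot(*(w[ok]-x[:2]).T)-.155
r=least_squares(f,[.58,.14],loss='soft_l1',f_scale=.001); print('wrist circle',r.x,np.abs(r.fun).mean())
t=cv2.imread('pics/top0.png'); g=cv2.cvtColor(t,cv2.COLOR_BGR2GRAY)
roi=np.zeros_like(g); roi[165:252,160:280]=1
m=((g>170)&(roi>0)).astype(np.uint8); cs,_=cv2.findContours(m,cv2.RETR_EXTERNAL,cv2.CHAIN_APPROX_NONE); c=max(cs,key=cv2.contourArea)
h=cv2.convexHull(c)[:,0].astype(float); w=onz('top',h,.034)[:,:2]; ok=h[:,1]>175
r=least_squares(f,[.58,.14],loss='soft_l1',f_scale=.001); print('top circle',r.x,np.abs(r.fun).mean())
A=r.x
for q in (pt[:2],pb[:2]):
    d=q-A; print(np.hypot(*d),np.degrees(np.arctan2(d[1],d[0])))
E
```

```text
[0.50634298 0.23000324 0.089     ] [0.50631966 0.23003244 0.036     ]
hub at z .036 .040 [[0.58223947 0.14310178 0.036     ]] [[0.58063091 0.14428975 0.04      ]]
wrist circle [0.58276244 0.14326069] 0.0004831786204578699
top circle [0.57582201 0.14582348] 0.0013015096525568956
0.1091492939644362 129.5350729066715
0.10918666144771366 129.53475625517183
```

The wrist view gives a consistent fit: axis at (0.583, 0.143), and the post at (0.506, 0.230), which is a radius of 115.6 mm and a bearing of 131.4°. Next I'll lower the open jaws around the post and cage it.

```bash
python3 - <<'E'
from h import *
print(row([.5063,.2300,.048],down(60)))
E
```

```text
[-0.0019, 0.018, 0.2017, -0.0001, -0.0002, 0.0006]
```

Call:
apply_moves --plan '[[[-0.002,0.018,0.03,0,0,0,-1],[-0.002,0.018,0.07,0,0,0,-1],[-0.002,0.018,0.11,0,0,0,-1],[-0.002,0.018,0.15,0,0,0,-1],[-0.002,0.018,0.18,0,0,0,-1],[-0.002,0.018,0.202,0,0,0,-1],[-0.002,0.018,0.202,0,0,0,0.43],[-0.002,0.018,0.202,0,0,0,0.43]]]'

```text
time: 2.2
tool_pos: [0.5054, 0.2294, 0.0467]
tcp_rot: [-0.809, -3.032, 0.003]
wrist_force: [0.3, 1.2, 0.4]
width: 0.748
```

Call:
apply_moves --plan '[[[0,0,0,0,0,0,0.43],[0,0,0,0,0,0,0.43],[0,0,0,0,0,0,0.43],[0,0,0,0,0,0,0.43],[0,0,0,0,0,0,0.43],[0,0,0,0,0,0,0.43],[0,0,0,0,0,0,0.43],[0,0,0,0,0,0,0.43]]]'

```text
time: 2.87
tool_pos: [0.5074, 0.2286, 0.0481]
tcp_rot: [0.813, 3.034, 0.0]
wrist_force: [-0.1, 0.8, 0.3]
width: 0.285
```

```bash
python3 - <<'E'
from h import *
s=readout.read_state(); print(s['tool_pos'],s['width'],s['wrist_force'])
A=np.array([.5826,.1432]); 
base=(s['tool_pos'],R.from_rotvec(s['tcp_rot']).as_matrix())
im=read_camera('wrist'); cv2.imwrite('pics/w2.png',im[:,:,::-1])
# incremental arc: 120deg in 4 calls x 8 rows(3.75 deg each); print all relative to base of each call (nominal)
for k in range(4):
    for i in range(0,9):
        th=131.4+ (k*8+i)*3.75; f=(k*8+i)/32
        a=np.radians(th); P=[*(A+.1154*np.array([np.cos(a),np.sin(a)])),.048]; Rm=down(60+80*f)
        if i==0: b=(np.array(P),Rm)
        else: print(k,row(P,Rm,base=b))
E
```

```text
[0.50744605 0.22856978 0.04807871] 0.2845479231655772 [-0.11047762  0.80900281  0.26346262]
0 [0.0022, -0.0072, 0.0, 0.0, 0.0, -0.0139]
0 [0.0039, -0.0146, 0.0, 0.0, 0.0, -0.0278]
0 [0.0051, -0.022, 0.0, 0.0, 0.0, -0.0417]
0 [0.0058, -0.0296, 0.0, 0.0, 0.0, -0.0556]
0 [0.006, -0.0371, 0.0, 0.0, 0.0, -0.0694]
0 [0.0058, -0.0447, 0.0, 0.0, 0.0, -0.0833]
0 [0.005, -0.0522, 0.0, 0.0, 0.0, -0.0972]
0 [0.0038, -0.0596, 0.0, 0.0, 0.0, -0.1111]
1 [0.0009, -0.0075, 0.0, 0.0, 0.0, -0.0139]
1 [0.0013, -0.015, 0.0, 0.0, 0.0, -0.0278]
1 [0.0012, -0.0226, 0.0, 0.0, 0.0, -0.0417]
1 [0.0006, -0.0301, 0.0, 0.0, 0.0, -0.0556]
1 [-0.0005, -0.0376, 0.0, 0.0, 0.0, -0.0694]
1 [-0.0021, -0.045, 0.0, 0.0, 0.0, -0.0833]
1 [-0.0041, -0.0522, 0.0, 0.0, 0.0, -0.0972]
1 [-0.0067, -0.0594, 0.0, 0.0, 0.0, -0.1111]
2 [-0.0004, -0.0075, 0.0, 0.0, 0.0, -0.0139]
2 [-0.0014, -0.015, 0.0, 0.0, 0.0, -0.0278]
2 [-0.0028, -0.0225, 0.0, 0.0, 0.0, -0.0417]
2 [-0.0047, -0.0298, 0.0, 0.0, 0.0, -0.0556]
2 [-0.007, -0.0369, 0.0, 0.0, 0.0, -0.0694]
2 [-0.0099, -0.0439, 0.0, 0.0, 0.0, -0.0833]
2 [-0.0131, -0.0507, 0.0, 0.0, 0.0, -0.0972]
2 [-0.0169, -0.0573, 0.0, 0.0, 0.0, -0.1111]
3 [-0.0017, -0.0073, 0.0, 0.0, 0.0, -0.0139]
3 [-0.0039, -0.0146, 0.0, 0.0, 0.0, -0.0278]
3 [-0.0066, -0.0216, 0.0, 0.0, 0.0, -0.0417]
3 [-0.0098, -0.0285, 0.0, 0.0, 0.0, -0.0556]
3 [-0.0133, -0.0352, 0.0, 0.0, 0.0, -0.0694]
3 [-0.0173, -0.0416, 0.0, 0.0, 0.0, -0.0833]
3 [-0.0218, -0.0477, 0.0, 0.0, 0.0, -0.0972]
3 [-0.0266, -0.0535, 0.0, 0.0, 0.0, -0.1111]
```

View pics/w2.png

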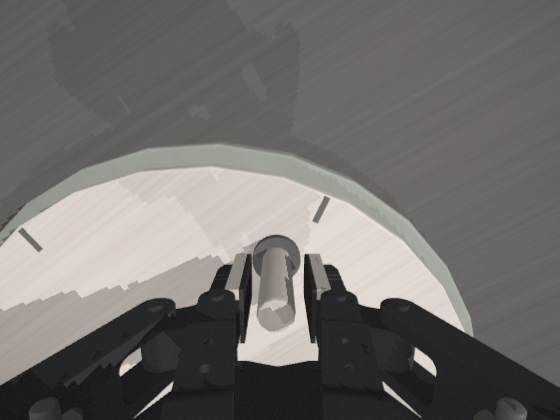

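The post at (275,290) sits between the jaws. Now I'll follow the arc.

Call:
apply_moves --plan '[[[0.0022,-0.0072,0,0,0,-0.0139,0.43],[0.0039,-0.0146,0,0,0,-0.0278,0.43],[0.0051,-0.022,0,0,0,-0.0417,0.43],[0.0058,-0.0296,0,0,0,-0.0556,0.43],[0.006,-0.0371,0,0,0,-0.0694,0.43],[0.0058,-0.0447,0,0,0,-0.0833,0.43],[0.005,-0.0522,0,0,0,-0.0972,0.43],[0.0038,-0.0596,0,0,0,-0.1111,0.43]]]'

```text
time: 3.58
tool_pos: [0.4738, 0.1793, 0.048]
tcp_rot: [-0.271, -3.129, -0.002]
wrist_force: [-1.0, 2.4, 0.6]
width: 0.284
```

```bash
python3 - <<'E'
from h import *
s=readout.read_state(); print(s['time'],s['tool_pos'],s['width'],s['wrist_force'])
a=np.radians(161.4);print(.5826+.1154*np.cos(a),.1432+.1154*np.sin(a))
im=read_camera('wrist'); cv2.imwrite('pics/w3.png',im[:,:,::-1])
E
```

```text
3.5833 [0.47378484 0.1793192  0.04799727] 0.28435210687916695 [-1.02393769  2.38743143  0.57306301]
0.4732275254848938 0.18000790429299726
```

View pics/w3.png

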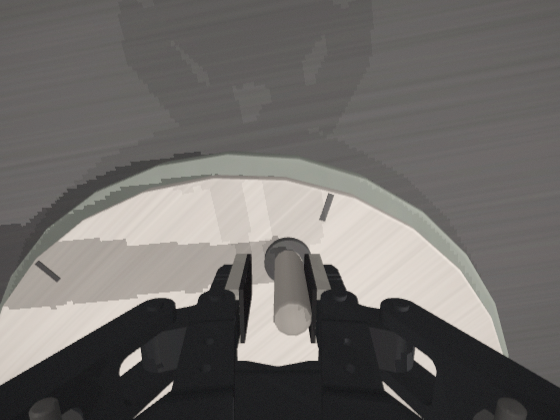

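The post is being pushed by one jaw, with about 2.6 N at the wrist. I'll carry on round the arc.

Call:
apply_moves --plan '[[[0.0009,-0.0075,0,0,0,-0.0139,0.43],[0.0013,-0.015,0,0,0,-0.0278,0.43],[0.0012,-0.0226,0,0,0,-0.0417,0.43],[0.0006,-0.0301,0,0,0,-0.0556,0.43],[-0.0005,-0.0376,0,0,0,-0.0694,0.43],[-0.0021,-0.045,0,0,0,-0.0833,0.43],[-0.0041,-0.0522,0,0,0,-0.0972,0.43],[-0.0067,-0.0594,0,0,0,-0.1111,0.43]]]'

```text
time: 4.3
tool_pos: [0.4706, 0.119, 0.0479]
tcp_rot: [0.275, -3.129, 0.0]
wrist_force: [-0.1, 0.8, -0.3]
width: 0.284
```

Call:
apply_moves --plan '[[[-0.0004,-0.0075,0,0,0,-0.0139,0.43],[-0.0014,-0.015,0,0,0,-0.0278,0.43],[-0.0028,-0.0225,0,0,0,-0.0417,0.43],[-0.0047,-0.0298,0,0,0,-0.0556,0.43],[-0.007,-0.0369,0,0,0,-0.0694,0.43],[-0.0099,-0.0439,0,0,0,-0.0833,0.43],[-0.0131,-0.0507,0,0,0,-0.0972,0.43],[-0.0169,-0.0573,0,0,0,-0.1111,0.43]]]'

```text
time: 4.97
tool_pos: [0.4965, 0.0657, 0.0476]
tcp_rot: [0.814, -3.033, -0.001]
wrist_force: [-1.5, 0.9, -0.1]
width: 0.283
```

```bash
python3 - <<'E'
from h import *
s=readout.read_state(); print(s['time'],s['tool_pos'],s['q'],s['wrist_force'])
A=np.array([.5826,.1432]); 
a=np.radians(221.4);print(A+.1154*np.array([np.cos(a),np.sin(a)]))
im=read_camera('wrist'); cv2.imwrite('pics/w4.png',im[:,:,::-1])
a=np.radians(251.4);print(row([*(A+.1154*np.array([np.cos(a),np.sin(a)])),.048],down(140)))
E
```

```text
4.9667 [0.49653618 0.06565947 0.04760572] [ 8.15466003e-02  1.31658798e-01  2.13506472e+00  3.56625493e-04
  8.76647410e-01 -2.01390654e+00] [-1.51250005  0.947817   -0.09222658]
[0.49603718 0.06688461]
[-0.0257, -0.0508, -0.0001, -0.0002, -0.0, -0.1102]
```

View pics/w4.png

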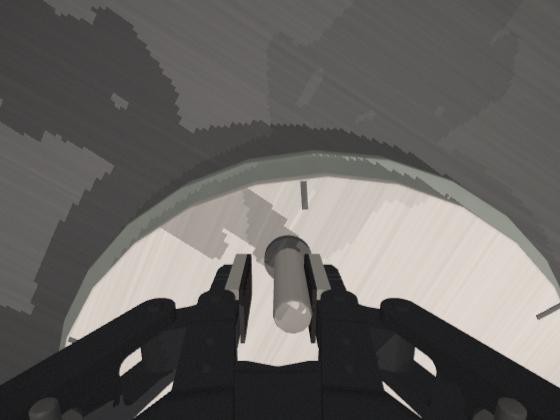

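Call:
apply_moves --plan '[[[-0.0017,-0.0073,0,0,0,-0.0139,0.43],[-0.0039,-0.0146,0,0,0,-0.0278,0.43],[-0.0066,-0.0216,0,0,0,-0.0417,0.43],[-0.0098,-0.0285,0,0,0,-0.0556,0.43],[-0.0133,-0.0352,0,0,0,-0.0694,0.43],[-0.0173,-0.0416,0,0,0,-0.0833,0.43],[-0.0218,-0.0477,0,0,0,-0.0972,0.43],[-0.0266,-0.0535,0,0,0,-0.1111,0.43]]]'

```text
time: 5.68
tool_pos: [0.5474, 0.0327, 0.0479]
tcp_rot: [-1.328, 2.847, -0.0]
wrist_force: [0.2, -0.5, 0.3]
width: 0.287
```

Call:
apply_moves --plan '[[[0,0,0,0,0,0,0.43],[0,0,0,0,0,0,0.43],[0,0,0,0,0,0,0.3],[0,0,0,0,0,0,0.1],[0,0,0,0,0,0,-0.3],[0,0,0,0,0,0,-0.7],[0,0,0,0,0,0,-1],[0,0,0,0,0,0,-1]]]'

```text
time: 6.35
tool_pos: [0.5469, 0.0329, 0.048]
tcp_rot: [-1.327, 2.847, -0.0]
wrist_force: [-0.3, -0.3, 0.7]
width: 0.981
```

```bash
python3 - <<'E'
from h import *
s=readout.read_state(); print(s['time'],s['tool_pos'],s['q'],s['wrist_force'],s['width'])
im=read_camera('wrist'); cv2.imwrite('pics/w5.png',im[:,:,::-1])
im=read_camera('top'); cv2.imwrite('pics/t5.png',im[:,:,::-1])
E
```

```text
6.35 [0.54686191 0.03285111 0.04801324] [ 1.45240144e-02  2.11577456e-01  2.03821421e+00  1.95724312e-05
  8.91742956e-01 -2.42873442e+00] [-0.33440374 -0.31048454  0.70432885] 0.9808676184563282
```

View pics/w5.png

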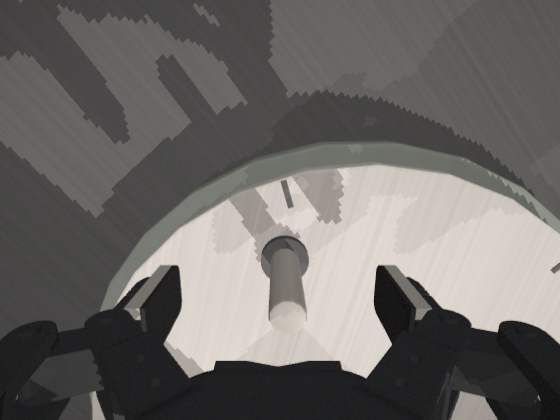

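View pics/t5.png

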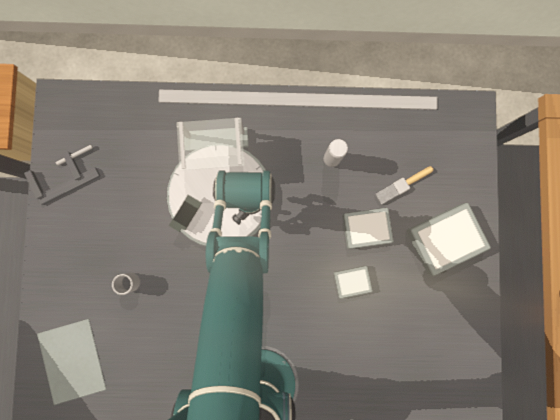

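The disc has turned, the post is free in the open jaws, and the plate is out from under the guard at about (190,210). I'll lift and go look at it.

Call:
apply_moves --plan '[[[0,0,-0.03,0,0,0,-1],[0,0,-0.07,0,0,0,-1],[0,0,-0.11,0,0,0,-1],[0,0,-0.15,0,0,0,-1],[0,0,-0.19,0,0,0,-1],[0,0,-0.2,0,0,0,-1],[0,0,-0.2,0,0,0,-1],[0,0,-0.2,0,0,0,-1]]]'

```text
time: 7.12
tool_pos: [0.5472, 0.0328, 0.2483]
tcp_rot: [-1.327, 2.846, -0.001]
wrist_force: [0.1, 0.2, -1.0]
width: 1.001
```

```bash
python3 - <<'E'
from h import *
print(row([.54,.20,.25],down(60)))
E
```

```text
[-0.1235, 0.113, -0.0017, -0.0001, 0.0005, 0.4444]
```

Call:
apply_moves --plan '[[[-0.1235,0.113,-0.002,0,0,0.444,-1],[-0.1235,0.113,-0.002,0,0,0.444,-1],[-0.1235,0.113,-0.002,0,0,0.444,-1],[-0.1235,0.113,-0.002,0,0,0.444,-1],[-0.1235,0.113,-0.002,0,0,0.444,-1],[-0.1235,0.113,-0.002,0,0,0.444,-1],[-0.1235,0.113,-0.002,0,0,0.444,-1],[-0.1235,0.113,-0.002,0,0,0.444,-1]]]'

```text
time: 7.78
tool_pos: [0.5377, 0.2002, 0.2458]
tcp_rot: [-0.144, -3.132, 0.004]
wrist_force: [-0.1, -0.6, 0.3]
width: 1.001
```

```bash
python3 - <<'E'
from h import *
s=readout.read_state(); print(s['time'],s['tool_pos'],s['joint_vel'])
im=read_camera('wrist'); cv2.imwrite('pics/w6.png',im[:,:,::-1]); np.save('w6s.npy',s,allow_pickle=True)
E
```

```text
7.7833 [0.53773761 0.20015224 0.24584002] [-1.20075569e-02 -1.27670065e-03  3.28032180e-03  1.43909760e-04
  2.23064519e-03  1.48586715e+00]
```

View pics/w6.png

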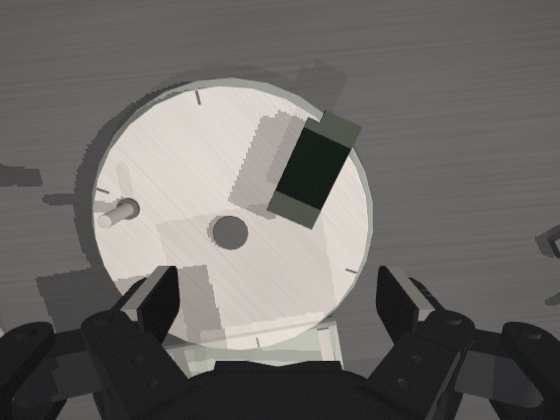

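The plate's notch shows at about (318,115), so the upper end is the label end. The tool was still turning, so I'll let it settle and measure again.

Call:
apply_moves --plan '[[[0,0,0,0,0,0,-1],[0,0,0,0,0,0,-1],[0,0,0,0,0,0,-1],[0,0,0,0,0,0,-1],[0,0,0,0,0,0,-1],[0,0,0,0,0,0,-1],[0,0,0,0,0,0,-1],[0,0,0,0,0,0,-1]]]'

```text
time: 8.5
tool_pos: [0.5399, 0.2, 0.2501]
tcp_rot: [0.137, 3.138, 0.0]
wrist_force: [-0.3, -0.3, -0.8]
width: 1.002
```

```bash
python3 - <<'E'
from h import *
s=readout.read_state(); print(s['time'],s['tool_pos'],s['joint_vel'].round(3))
im=read_camera('wrist')[:,:,::-1].copy(); cv2.imwrite('pics/w7.png',im); np.save('w7s.npy',s,allow_pickle=True)
x0,y0=240,70
cv2.imwrite('pics/c7.png',cv2.resize(im[y0:y0+180,x0:x0+180],None,fx=3.3,fy=3.3,interpolation=cv2.INTER_CUBIC))
E
```

```text
8.5 [0.53988257 0.2000016  0.25014338] [ 0.002  0.    -0.     0.001  0.002  0.002]
```

View pics/c7.png

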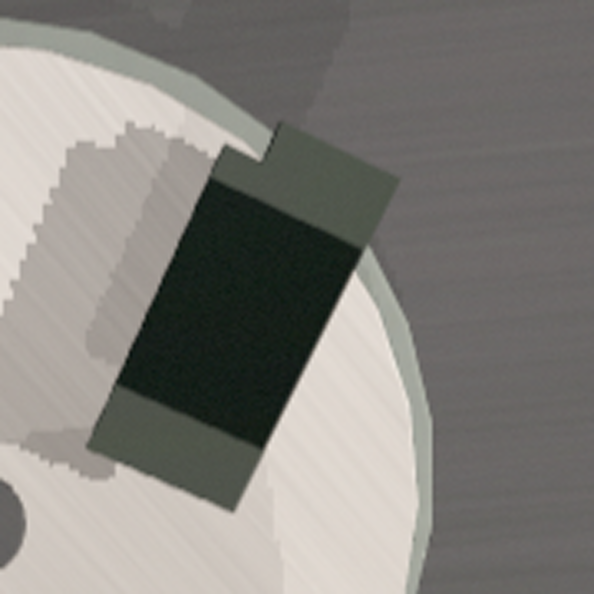

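```bash
python3 - <<'E'
from h import *
s=np.load('w7s.npy',allow_pickle=True).item()
c=np.array([[400,180],[235,512],[87,447],[222,146],[280,122]])/3.3+[240,70]
w=onz('wrist',c,.0685,s); print(w.round(4))
TR,BR,BL,n1,n2=w[:,:2]
print('len',np.linalg.norm(TR-BR),'wid',np.linalg.norm(BL-BR))
C=(TR+BL)/2; ax=(TR-BR)+(n1-BL); yaw=np.degrees(np.arctan2(ax[1],ax[0])); print('C',C,'yaw',yaw, np.degrees(np.arctan2(*(TR-BR)[::-1])))
# hub and post
A=np.array([.5826,.1432])
im=cv2.imread('pics/w7.png'); g=cv2.cvtColor(im,cv2.COLOR_BGR2GRAY)
m=(g>185).astype(np.uint8); cs,_=cv2.findContours(m,cv2.RETR_EXTERNAL,cv2.CHAIN_APPROX_NONE); h=cv2.convexHull(max(cs,key=cv2.contourArea))[:,0].astype(float)
ww=onz('wrist',h,.034,s)[:,:2]; ok=(h[:,1]<300)&(h[:,0]<300)
from scipy.optimize import least_squares
f=lambda x: np.hypot(*(ww[ok]-x[:2]).T)-.155
r=least_squares(f,A,loss='soft_l1',f_scale=.001); print('axis',r.x,np.abs(r.fun).mean())
d=C-r.x; print('plate polar',np.hypot(*d),np.degrees(np.arctan2(d[1],d[0])))
cv2.imwrite('pics/c8.png',cv2.resize(im[150:260,60:220],None,fx=4,fy=4,interpolation=cv2.INTER_CUBIC))
E
```

```text
[[0.481  0.2857 0.0685]
 [0.5762 0.2324 0.0685]
 [0.5515 0.1886 0.0685]
 [0.4672 0.2355 0.0685]
 [0.4621 0.2522 0.0685]]
len 0.10912927529395722 wid 0.050340916367659534
C [0.51623079 0.23716144] yaw 150.84436138772918 150.76524086825688
axis [0.58245555 0.14506779] 0.0005200764919117582
plate polar 0.11343261922523462 125.71999723689153
```

View pics/c8.png

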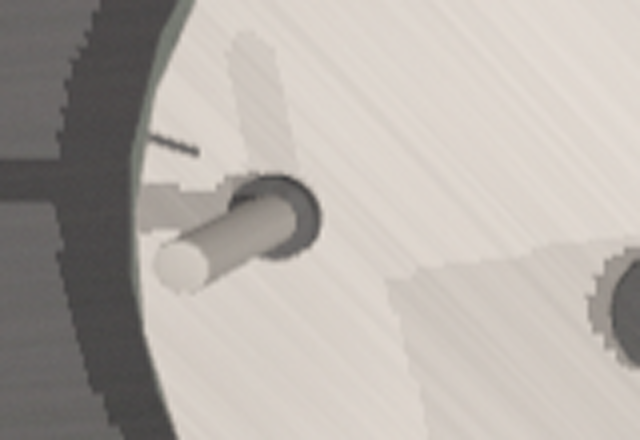

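```bash
python3 - <<'E'
from h import *
s=np.load('w7s.npy',allow_pickle=True).item()
b=onz('wrist',[[129,204],[105.9,216.5]],.034,s); b[1]=onz('wrist',[[105.9,216.5]],.089,s)
for p in b: d=p[:2]-[.5825,.1440]; print(np.hypot(*d),np.degrees(np.arctan2(d[1],d[0]))%360)
print(row([.5162,.2372,.12],down(60.8)), row([.5162,.2372,.043],down(60.8)))
E
```

```text
0.11617077306825041 250.8693748085231
0.11456591975249092 250.24425899695018
[0.0268, 0.035, 0.1301, 0.0, 0.0001, 0.1345] [0.0269, 0.035, 0.2071, 0.0, 0.0001, 0.1345]
```

The disc reads about 119–119.5° round, which puts it in the second click. Now the grasp.

Call:
apply_moves --plan '[[[0.01,0.015,0.03,0,0,0.034,-1],[0.0268,0.035,0.065,0,0,0.07,-1],[0.0268,0.035,0.1,0,0,0.105,-1],[0.0268,0.035,0.115,0,0,0.1345,-1],[0.0268,0.035,0.115,0,0,0.1345,-1],[0.0268,0.035,0.115,0,0,0.1345,-1],[0.0268,0.035,0.115,0,0,0.1345,-1],[0.0268,0.035,0.115,0,0,0.1345,-1]]]'

```text
time: 9.22
tool_pos: [0.5181, 0.2378, 0.1375]
tcp_rot: [0.789, 3.037, 0.004]
wrist_force: [0.8, 0.2, 0.5]
width: 1.0
```

```bash
python3 - <<'E'
from h import *
s=readout.read_state(); print(s['tool_pos'])
im=read_camera('wrist')[:,:,::-1].copy(); cv2.imwrite('pics/w8.png',im)
print(row([.5162,.2372,.043],down(60.8)))
E
```

```text
[0.51812999 0.23776545 0.13750459]
[0.0016, -0.0017, 0.0945, 0.0011, 0.0009, 0.0002]
```

View pics/w8.png

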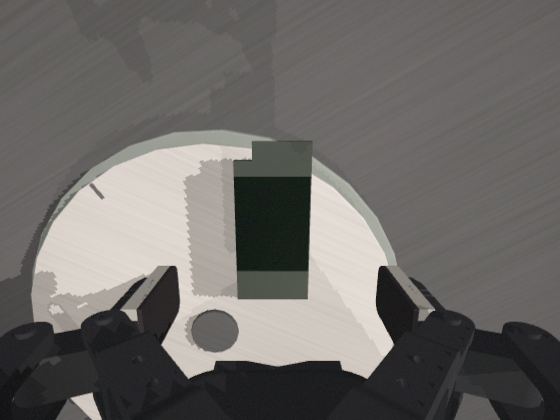

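The plate is centred between the jaws and lined up, with the notch at top left (243,150). I'll descend and then close.

Call:
apply_moves --plan '[[[0,0,0.03,0,0,0,-1],[0,0,0.055,0,0,0,-1],[0,0,0.075,0,0,0,-1],[0,0,0.09,0,0,0,-1],[0,0,0.092,0,0,0,-1],[0,0,0.092,0,0,0,-1],[0,0,0.092,0,0,0,-1],[0,0,0.092,0,0,0,-1]]]'

```text
time: 9.93
tool_pos: [0.5179, 0.2378, 0.0451]
tcp_rot: [0.791, 3.037, 0.003]
wrist_force: [-0.1, -0.7, 0.5]
width: 1.001
```

```bash
python3 - <<'E'
from h import *
s=readout.read_state(); print(s['tool_pos'],s['wrist_force'],row([.5162,.2372,.043],down(60.8)))
im=read_camera('wrist')[:,:,::-1].copy(); cv2.imwrite('pics/w9.png',im)
E
```

```text
[0.51791757 0.23784286 0.04506903] [-0.09478819 -0.69152826  0.52563778] [0.0012, -0.0014, 0.0021, 0.0009, 0.0007, -0.0]
```

View pics/w9.png

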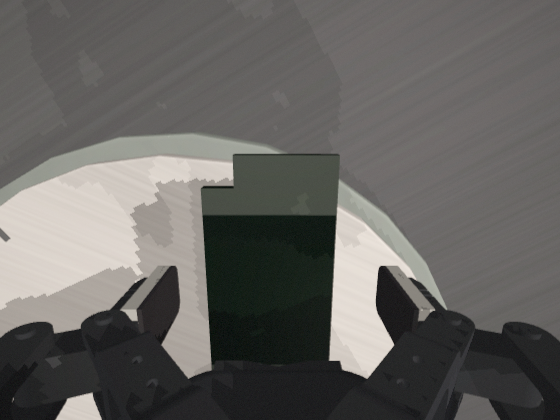

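Call:
apply_moves --plan '[[[0.001,-0.0018,0.001,0,0,0,-1],[0.001,-0.0018,0.001,0,0,0,-0.4],[0.001,-0.0018,0.001,0,0,0,-0.1],[0.001,-0.0018,0.001,0,0,0,0.2],[0.001,-0.0018,0.001,0,0,0,1],[0.001,-0.0018,0.001,0,0,0,1],[0.001,-0.0018,0.001,0,0,0,1],[0.001,-0.0018,0.001,0,0,0,1]]]' --force 40

```text
time: 10.65
tool_pos: [0.5148, 0.2363, 0.0424]
tcp_rot: [0.792, 3.04, 0.001]
wrist_force: [0.1, -0.4, 4.1]
width: 0.569
```

Call:
apply_moves --plan '[[[0,0,0,0,0,0,1],[0,0,0,0,0,0,1],[0,0,0,0,0,0,1],[0,0,-0.005,0,0,0,1],[0,0,-0.01,0,0,0,1],[0,0,-0.02,0,0,0,1],[0,0,-0.03,0,0,0,1],[0,0,-0.03,0,0,0,1]]]'

```text
time: 11.32
tool_pos: [0.5162, 0.2368, 0.0748]
tcp_rot: [0.791, 3.037, 0.004]
wrist_force: [0.2, 0.8, -0.8]
width: 0.576
```

```bash
python3 - <<'E'
from h import *
s=readout.read_state(); print(s['tool_pos'],s['wrist_force'],s['width'])
im=read_camera('wrist')[:,:,::-1].copy(); cv2.imwrite('pics/w10.png',im)
E
```

```text
[0.51623608 0.23683262 0.07475629] [ 0.22957631  0.79330664 -0.81639227] 0.5757265019962835
```

View pics/w10.png

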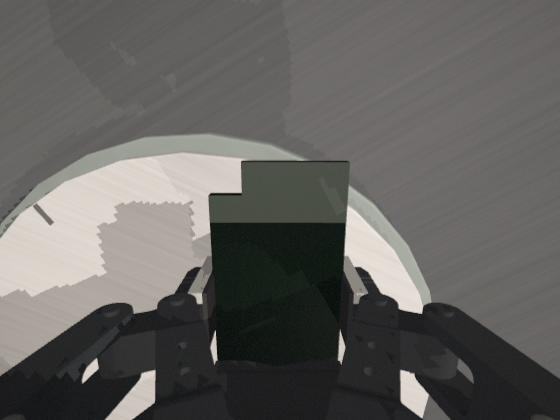

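```bash
cat >> h.py <<'E'
def final(az,tilt=40,P=(.490,-.322,.190)):
    a,t=np.radians(az),np.radians(tilt); h=np.array([np.cos(a),np.sin(a),0]);u=np.array([0,0,1.])
    x=np.cos(t)*h+np.sin(t)*u; z=np.sin(t)*h-np.cos(t)*u; y=np.cross(z,x)
    return np.array(P)+.019*z, np.c_[x,y,z]
E
python3 - <<'E'
from h import *
b=(readout.read_state()['tool_pos'],R.from_rotvec(readout.read_state()['tcp_rot']).as_matrix())
W=[([.516,.237,.26],down(60.8)),([.53,.05,.27],down(0)),([.50,-.2,.27],down(-60)),([.490,-.322,.27],down(-123.6)),final(-33.6)]
for p,Rm in W:
    print(row(p,Rm,base=b)); b=(np.array(p),Rm)
E
```

```text
[-0.0004, 0.0008, -0.1861, 0.0009, 0.0007, -0.0001]
[-0.1035, -0.1564, -0.01, 0.0, 0.0, 0.3378]
[-0.25, -0.03, 0.0, 0.0, 0.0, 0.3333]
[-0.0697, 0.1007, 0.0, 0.0, 0.0, 0.3533]
[0.0122, 0.0, 0.0946, -0.0, 0.2222, 0.0]
```

Call:
apply_moves --plan '[[[0,0,-0.02,0,0,0,1],[0,0,-0.05,0,0,0,1],[0,0,-0.08,0,0,0,1],[0,0,-0.11,0,0,0,1],[0,0,-0.14,0,0,0,1],[0,0,-0.165,0,0,0,1],[0,0,-0.185,0,0,0,1],[0,0,-0.185,0,0,0,1]]]'

```text
time: 12.03
tool_pos: [0.5171, 0.2372, 0.2628]
tcp_rot: [0.79, 3.033, 0.009]
wrist_force: [0.7, 0.7, -0.5]
width: 0.57
```

```bash
python3 - <<'E'
from h import *
s=readout.read_state(); print(s['tool_pos'],s['width'])
a=row([.53,.05,.27],down(0)); print(a)
E
```

```text
[0.51706505 0.23722333 0.26280002] 0.5700408697520297
[-0.1027, -0.157, -0.0078, 0.0032, 0.0005, 0.3377]
```

Call:
apply_moves --plan '[[[-0.006,-0.015,-0.003,0,0,0.02,1],[-0.018,-0.035,-0.006,0,0,0.055,1],[-0.032,-0.055,-0.007,0,0,0.09,1],[-0.045,-0.075,-0.008,0,0,0.125,1],[-0.058,-0.095,-0.008,0,0,0.16,1],[-0.07,-0.112,-0.008,0,0,0.195,1],[-0.078,-0.124,-0.008,0,0,0.22,1],[-0.082,-0.13,-0.008,0,0,0.23,1]]]'

```text
time: 12.7
tool_pos: [0.5218, 0.0808, 0.2633]
tcp_rot: [-1.821, -2.559, 0.003]
wrist_force: [0.4, 0.0, -0.9]
width: 0.576
```

```bash
python3 - <<'E'
from h import *
s=readout.read_state(); print(s['tool_pos'],s['width'],s['q'].round(2))
print(row([.515,-.10,.27],down(-30)))
E
```

```text
[0.52183451 0.08078344 0.26334662] 0.5757356085182532 [ 0.11 -0.03  1.87 -0.    1.3  -0.23]
[-0.1686, -0.0657, -0.0065, -0.0007, 0.0003, 0.2729]
```

Call:
apply_moves --plan '[[[-0.015,-0.006,-0.003,0,0,0.025,1],[-0.036,-0.014,-0.006,0,0,0.06,1],[-0.06,-0.023,-0.006,0,0,0.095,1],[-0.085,-0.033,-0.006,0,0,0.135,1],[-0.11,-0.043,-0.006,0,0,0.175,1],[-0.135,-0.053,-0.006,0,0,0.215,1],[-0.155,-0.061,-0.006,0,0,0.25,1],[-0.168,-0.066,-0.006,0,0,0.273,1]]]'

```text
time: 13.37
tool_pos: [0.5154, -0.0993, 0.2698]
tcp_rot: [-2.721, -1.569, 0.002]
wrist_force: [-0.3, -0.1, -0.9]
width: 0.57
```

```bash
python3 - <<'E'
from h import *
s=readout.read_state(); print(s['tool_pos'],s['width'],s['q'].round(2))
print(row([.50,-.24,.27],down(-78)))
E
```

```text
[ 0.51544396 -0.09926819  0.26981557] 0.569532952515257 [-0.24 -0.04  1.87 -0.    1.31  0.29]
[-0.1295, 0.0571, -0.0001, -0.0002, 0.0004, 0.2664]
```

Call:
apply_moves --plan '[[[-0.012,0.005,0,0,0,0.025,1],[-0.028,0.012,0,0,0,0.06,1],[-0.046,0.02,0,0,0,0.095,1],[-0.065,0.029,0,0,0,0.135,1],[-0.085,0.037,0,0,0,0.175,1],[-0.105,0.046,0,0,0,0.215,1],[-0.12,0.053,0,0,0,0.25,1],[-0.13,0.057,0,0,0,0.266,1]]]'

```text
time: 14.03
tool_pos: [0.5006, -0.2399, 0.2697]
tcp_rot: [-3.124, -0.331, 0.002]
wrist_force: [0.6, 1.2, -1.1]
width: 0.574
```

```bash
python3 - <<'E'
from h import *
s=readout.read_state(); print(s['tool_pos'],s['width'],s['q'].round(2))
print(row([.49,-.322,.27],down(-123.6)))
E
```

```text
[ 0.50062066 -0.23994864  0.26968577] 0.5741025825929563 [-0.49  0.02  1.81 -0.    1.31  0.87]
[-0.0276, 0.078, -0.0003, -0.0001, 0.0004, 0.2539]
```

Call:
apply_moves --plan '[[[-0.003,0.008,0,0,0,0.025,1],[-0.007,0.018,0,0,0,0.06,1],[-0.01,0.029,0,0,0,0.095,1],[-0.014,0.041,0,0,0,0.135,1],[-0.019,0.053,0,0,0,0.17,1],[-0.023,0.065,0,0,0,0.205,1],[-0.026,0.073,0,0,0,0.235,1],[-0.028,0.078,0,0,0,0.254,1]]]'

```text
time: 14.7
tool_pos: [0.4901, -0.3214, 0.2695]
tcp_rot: [-3.007, 0.907, 0.002]
wrist_force: [-0.7, 0.1, -1.6]
width: 0.574
```

```bash
python3 - <<'E'
from h import *
s=readout.read_state(); print(s['tool_pos'],s['width'],s['q'].round(2))
print(row(*final(-33.6)))
E
```

```text
[ 0.49011982 -0.32140225  0.26954563] 0.5736130138534831 [-0.62  0.08  1.75  0.    1.32  1.53]
[0.0126, 0.0006, 0.0941, -0.0001, 0.2227, 0.0002]
```

Call:
apply_moves --plan '[[[0.002,0,0.01,0,0.025,0,1],[0.003,0,0.023,0,0.055,0,1],[0.005,0,0.036,0,0.085,0,1],[0.006,0,0.05,0,0.115,0,1],[0.008,0,0.064,0,0.15,0,1],[0.01,0,0.077,0,0.18,0,1],[0.011,0,0.087,0,0.205,0,1],[0.0125,0,0.094,0,0.2225,0,1]]]'

```text
time: 15.37
tool_pos: [0.4983, -0.3256, 0.173]
tcp_rot: [2.665, -0.797, 0.968]
wrist_force: [0.7, 0.3, -1.3]
width: 0.571
```

Call:
apply_moves --plan '[[[0,0,0,0,0,0,1],[0,0,0,0,0,0,1],[0,0,0,0,0,0,1],[0,0,0,0,0,0,1],[0,0,0,0,0,0,1],[0,0,0,0,0,0,1],[0,0,0,0,0,0,1],[0,0,0,0,0,0,1]]]'

```text
time: 16.03
tool_pos: [0.5012, -0.3282, 0.1775]
tcp_rot: [2.663, -0.798, 0.971]
wrist_force: [-0.4, 0.6, 0.0]
width: 0.574
```

```bash
python3 - <<'E'
from h import *
s=readout.read_state(); print(s['time'],s['tool_pos'],s['width'],s['q'].round(2),s['joint_vel'].round(3)); Rm=R.from_rotvec(s['tcp_rot']).as_matrix()
print(Rm.round(3), s['tool_pos']-.019*Rm[:,2])
for n in ['wrist','scene','top']:
    cv2.imwrite(f'pics/f_{n}.png',read_camera(n)[:,:,::-1])
E
```

```text
16.0333 [ 0.50115965 -0.32822903  0.17746165] 0.5736911268087057 [-0.64 -0.19  2.34  0.14  0.3   1.39] [ 0.001  0.001  0.008  0.002 -0.    -0.001]
[[ 0.639 -0.55   0.538]
 [-0.421 -0.835 -0.354]
 [ 0.644  0.    -0.765]] [ 0.49094257 -0.32150358  0.19200054]
```

View pics/f_wrist.png

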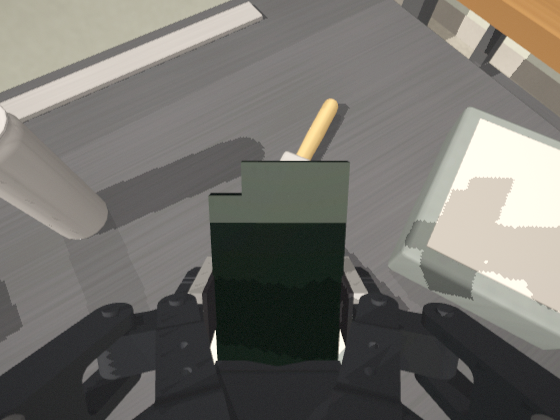

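View pics/f_scene.png

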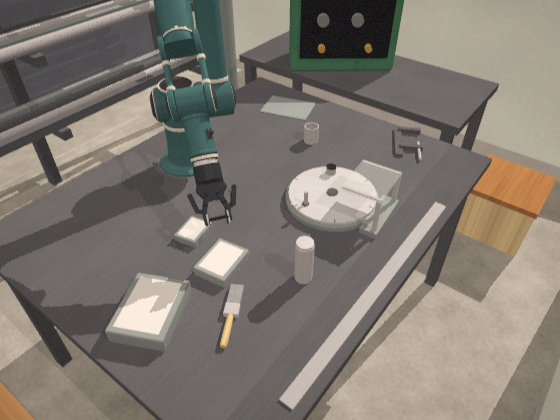

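View pics/f_top.png

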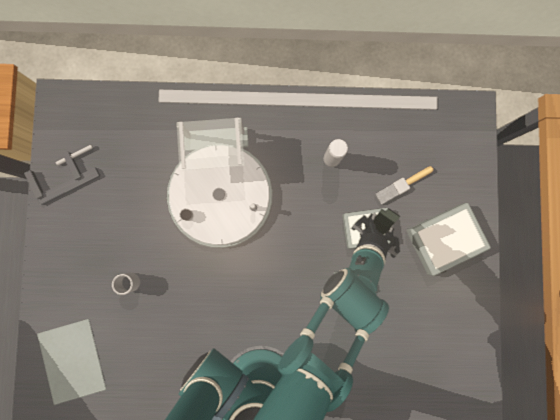

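```bash
python3 - <<'E'
from h import *
im=cv2.imread('pics/scene0.png'); g=cv2.cvtColor(im,cv2.COLOR_BGR2HSV)
m=((g[...,2]>215)&(g[...,1]<60)).astype(np.uint8); n,l,st,ce=cv2.connectedComponentsWithStats(m)
for i in range(1,n):
    if st[i,4]>200: print(ce[i],st[i,4],onz('scene',[ce[i]],.035))
print(proj('top',[[.491,-.3215,.192]]),proj('scene',[[.491,-.3215,.192]]))
# post in top final
print(onz('top',[[253,208]],.089))
E
```

```text
[323.85819922 189.29708569] 2299 [[0.5503348  0.13540917 0.035     ]]
[192.36411609 228.176781  ] 379 [[ 0.32573525 -0.28687857  0.035     ]]
[220.74704492 258.12411348] 846 [[ 0.48660053 -0.32637521  0.035     ]]
[147.81639481 305.32873275] 2391 [[ 0.44833359 -0.5728707   0.035     ]]
[[380.48020152 223.1185618 ]] [[218.17956322 219.25608474]]
[[0.5335215  0.03173853 0.089     ]]
```

The two camera views put the light box centre within 5 mm of each other, the plate hasn't moved in the grip and the disc rests in its click. Handing in.

```bash
python3 - <<'E'
from workcell import bot
print(bot.finish_job())
E
```

```text
the job is handed in; nothing more can be done
None
```

I turned the disc about 120° counter-clockwise by caging its post with the jaws. I then gripped the plate across its width at 40 N and handed in the job with it held over the 110 x 140 mm light box. The hand-in reports no verdict.

- **Disc:** the wrist view showed it turned 119–119.5° after I let go of the post. It rested near the second click, with the plate still on its pedestal. In the last top view the post was still there.
- **Plate:** its grip point was at (0.491, -0.322, 0.192), about 5 mm from the light box centre and 157 mm above its top. The tool tilt puts the notched end up by 40° with the width level. The wrist view showed no slip since the lift, the arm was still, and the opening read 49 mm.
- **Bystanders:** the spray can, pipe offcut and brush looked unmoved in the last top view.
- **Disagreements:** the top camera placed the stand's axis about 7 mm away from where the wrist camera did, so I used the wrist values for the stand. The top and scene views agreed on the light box to within 5 mm. All of this is well inside the 45 mm allowed.

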